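Drive the coupling pin out into a catch dish

ROBOT

A 6-joint arm with a two-finger parallel gripper is mounted at the origin on the work surface. World frame = base frame: x ahead of the robot, y to its left, z up, the work surface at z = 0. Lengths are in mm, angles in degrees, forces in N, time in s.
With the tool pointing down it reaches from about 300 to 850 mm from the base axis. Payload 4.2 kg.
Tool frame: the origin (TCP) lies on the mounting face of the last link; the fingertips stand 191 mm ahead of it and the grasp point (between the pads) lies 172 mm ahead of it; z points along the fingers, y is the direction in which the jaws open and shut (so a half turn about z gives the same grasp; the last joint's range is limited). The gripper opens to 91 mm and grips with 3 to 60 N. Pads are 32 mm wide; open, the fingers measure 118 mm over their backs; the gripper's body (76 mm by 178 mm) begins 60 mm behind the grasp point.
Start: joints at [62.395, 18.312, 89.639, -0, 72.044, -1.146], TCP at [256.194, 514.77, 404.776] pointing down, gripper open.
Joint ranges: [-177.97, 177.97], [-48.28, 115.42], [12.27, 149.76], [-77.06, 257.06], [2.81, 150.46], [-146.56, 146.56]. Speed limits (degrees/s): [147.25, 147.25, 180, 180, 180, 180].

INTERFACE

Orientations are given as [roll, pitch, yaw] about the fixed x, y, z axes, in that order (R = Rz(yaw) Ry(pitch) Rx(roll)).
In Python, from workcell import env gives the robot as it stands.
- The arm moves only by the shell command python3 -m handwheel 'ROWS' [FORCE]. ROWS is JSON, a list of rows, each an object with "gripper": the opening in per cent of the stroke, from 0 (shut) to 100 (fully open); "travel": the shift along the tool's x, y, z in m, a list of three; "twist": the turn about the tool's z in rad. In form: [{"gripper": gripper, "travel": [x, y, z], "twist": twist}, ...]. A call has 1 to 5 rows; each row shifts and turns the commanded pose from where the row before left it, along the tool's axes as they then stand; what a row does not reach is not made up. A row lasts 1/12 s, in which the tool goes at most 41.7 mm and 7.16 degrees, less where a joint would pass 70% of its speed; a pose out of reach is approached as far as the arm can. A call with a gripper value outside its range is refused whole. The fingers move at their own pace and stop on an object; FORCE is the grip in N (left out, the last holds). Time passes only in rows, so rows that do not move let the fingers close. It gives the time, the measured TCP pose, the force and the opening at its end, in the units of the state.
- env.state(): the state, without advancing time (a new reading comes with each control period).
- env.grab_frame(name): name is "side" or "top"; returns a dict with "frame" (400x640x3 uint8, red, green, blue), "intrinsics" (3x3 intrinsics, pixels), "extrinsics" (4x4, takes a point from camera to world coordinates). Camera axes: x right, y down, z forward; pixel columns grow to the right and rows downward; lengths in mm; the calibration is good to about 2 mm. A picture is of the moment at which its call begins. There is no depth.
- env.job_done(): hands the job in, once; it reports no verdict.
Trained networks look in the newest picture that a camera, given by its name, has taken for a name from the list of things; names that differ only in an ending like _2 or _b are one class to them, and where a whole thing is asked for, a point or a joint stands for the part that bears it (a point fixed in the world has none). Each returns a list of dicts, best first, with "confidence" (0 to 1); they miss things now and then, are a little off and sometimes report something else, mostly with a low value. They report only what shows in the picture. A call takes as long as a camera call. They do not tell look-alikes from the thing itself.
- env.trace(camera, thing): "pixels" (400x640 bool, what is visible of it) and "uv" ([column, row] in pixels, amid what is visible of it).
- env.pinpoint(camera, thing): "uv" ([column, row] in pixels: a listed point, or the origin of a listed thing).
The state is a dict: "time_s": time; "qpos": joint angles; "qvel": joint speeds; "effort": joint torques, N m; "ee_pos": TCP position; "ee_rot": TCP orientation; "force": force on the tool from outside, world axes, zero at the start; "torque": the same for the moment, N m; "gripper_width": finger opening in mm.
Only numpy, scipy, OpenCV 4.12 (cv2) and the standard library are available. Lean on these libraries where they do the work, as an engineer would, in place of code of your own. Each camera call takes 0.05 s, during which the arm holds its last target. There are 200 camera calls.

TASK

A steel pin sits in the slanted hole of the stirrer coupling on the stand. Drag the steel dish under the lower end of that hole, feel with the punch for the hole in the loose strap plate that lies over the upper end and may have slid sideways, work the plate back into line, and push the pin down and out so that it drops straight into the dish: firmly, but without ramming the punch into the plate or coupling, and without handling the pin with the gripper. Then put the punch back upright in its white rack, leaving the dish flat on the bench with the pin in it and all other things where they are.

Things in the scene. Friction and masses are not known exactly. Their poses are not given: they have to be found in the camera images.
- stand: Fixed stand with an aluminium coupling block (70 x 80 x 60 mm) leaning 30 deg. Origin on the bench under the block's middle (160 mm up); the block spans x +-48, y +-40 mm, lowest edge 116 mm up. x away from the robot. Behind: column x -70 to -110, 125 mm tall, on a base plate x -50 to -150, y +-80 mm. Bench free from x = -50 on. Shaft stub to y -85 mm, screw housing to y +62 mm
- bore_mouth (a point): centre of the hole's upper mouth on the block's sloping face (13.5 mm hole, 1.5 mm chamfer, 60 mm through, down and towards the stand's +x); stand's axes. Over it a loose steel strap plate (50 x 64 x 10 mm, 14.5 mm hole, 1.5 mm chamfer) has slid up to 14 mm along the stand's y, either way: its place is not reported; about 3 N sideways slide it
- bore_exit (a point): centre of the hole's lower end; the line from bore_mouth to it is the hole's axis. A sprung plunger 40 mm below the mouth pinches the pin; once the pin's upper end has passed it the pin slides out by gravity, still moving down and +x
- pin: plain steel pin, 12 mm diameter, 70 mm long, 62 g. Origin at the centre of its lower end, z up along the pin. At the start its upper end is 8 mm below the hole's mouth and 18 mm stick out below. Moving it takes some 7 to 18 N along the hole until its upper end has passed the plunger (about 32 to 36 mm of travel)
- pin_mid (a point): middle of the pin
- punch: steel drive punch, 158 mm long, 260 g: a flat tip 8 mm wide, tapering up to 11 mm over the first 12 mm, then an 11 mm shank to 82 mm, then a cylindrical grip 24 mm in diameter from 82 to 152 mm, then an 18 mm end cap. Origin at the centre of the tip, z from the tip to the head. It stands tip down in the rack, its shoulder on the rack's top.
- rack: fixed white block 80 x 80 mm, 90 mm tall, with a vertical 18 mm hole right through its middle. Origin at the centre of its underside. With the punch seated the punch's tip is 8 mm above this origin.
- dish: open steel dish, 130 (x) x 110 (y) x 35 mm tall, walls 4 mm, 300 g, loose. Origin at the centre of its underside. On its +x wall stands an upright flat tab 12 mm thick (centred at x = +71 mm), 60 mm wide along y, its top 85 mm up, to grip from above.
- beaker: glass beaker, 68 mm wide, 95 mm tall, origin at its underside; leave alone
- bottle: amber bottle, 66 mm wide, 150 mm tall, origin at its underside; leave alone
- jar: white jar, 60 mm wide, 70 mm tall, origin at its underside; leave alone
- screwdriver: screwdriver lying on the bench; leave alone
- clamp: small rod clamp, 95 mm long, lying on the bench; leave alone
- paddle: stirring paddle, a 160 mm rod with a 60 mm blade, lying on the bench; leave alone
Not all that is in view belongs to the job. Leave any black or pink look-alike of the dish alone. What is shaped like the punch but pink is not meant.

How it is judged:
By the outcome, as a careful person would: the job done as asked, in the order asked, and still so for the second after the job is handed in, with the robot touching nothing.
It also fails if it takes over 72 s, if anything falls off the work surface, if the arm or the gripper's body presses on something with over 40 N, if the wrist force passes 120 N, or if a joint passes its speed limit or range.

## Working session

There is one attempt and no reset: what is moved stays moved. The work goes in short steps, Python scripts to look and compute and a shell command to move; the robot and the scene stay as the last step left them, time stands still between calls to the robot, and variables do not carry over. Pictures are saved under pics/ and viewed, about 8 in all and at most 12, crops included, and the job is handed in when it is done.

```bash
ls; mkdir -p pics
cat > h.py <<'E'
import numpy as np, cv2
from workcell import env
def ray(f,uv):
    K,E=np.array(f["intrinsics"]),np.array(f["extrinsics"])
    d=E[:3,:3]@np.linalg.solve(K,[uv[0],uv[1],1.]); return E[:3,3],d/np.linalg.norm(d)
def atz(f,uv,z):
    o,d=ray(f,uv); return o+d*(z-o[2])/d[2]
def tri(rs):
    A=0;b=0
    for o,d in rs:
        P=np.eye(3)-np.outer(d,d);A=A+P;b=b+P@o
    p=np.linalg.solve(A,b); return p,[round(float(np.linalg.norm((np.eye(3)-np.outer(d,d))@(p-o))),1) for o,d in rs]
def proj(f,p):
    K,E=np.array(f["intrinsics"]),np.array(f["extrinsics"])
    q=K@(E[:3,:3].T@(np.array(p)-E[:3,3])); return q[:2]/q[2]
E
python3 - <<'E'
from h import *
np.set_printoptions(precision=1,suppress=True)
F={}
for c in("side","top"):
    F[c]=env.grab_frame(c); cv2.imwrite(f"pics/{c}0.png",F[c]["frame"][:,:,::-1])
    print(c,np.array(F[c]["extrinsics"])[:3].tolist(),np.array(F[c]["intrinsics"])[0])
for t in["stand","bore_mouth","bore_exit","pin","punch","rack","dish","beaker","bottle","jar"]:
    for c in F:
        for r in env.pinpoint(c,t)[:4]: print(t,c,np.round(r["uv"],1),round(r["confidence"],2),atz(F[c],r["uv"],0))
print(env.state())
E
```

```text
pics
side [[-0.9716707471658639, -0.13786356002039837, 0.191962490921101, 217.74979401145907], [-0.23609947886845095, 0.602763922341763, -0.7621894055949733, 1153.7695737074507], [-0.010629919104943522, -0.7859193932851352, -0.6182375854622132, 1059.731869300456]] [490.8   0.  322.1]
top [[-0.017858243074710484, -0.9859963013332743, 0.16580825344773303, 271.7732975838186], [-0.9997650266111245, 0.019647605487267603, 0.009157683324636358, 11.473538398555277], [-0.012287177037146777, -0.16560575278570427, -0.9861154901555588, 1436.8188375016232]] [451.8   0.  321.8]
stand side [326.9 140.9] 0.67 [ 620.3 -538.9    0. ]
stand side [332.3 172.2] 0.47 [ 549.2 -324.6    0. ]
stand top [316.  197.1] 0.89 [530.9  43.4   0. ]
bore_mouth side [315.3 193.3] 0.58 [ 579.3 -183.9    0. ]
bore_mouth side [281.8 303.8] 0.29 [545.7 322.2   0. ]
bore_mouth top [318.3 187.7] 0.92 [561.7  35.4   0. ]
bore_exit side [307.4 203.2] 0.56 [ 592.1 -123.1    0. ]
bore_exit top [314.  185.9] 0.74 [567.9  49.3   0. ]
bore_exit top [298.  122.2] 0.18 [785.1  99.3   0. ]
punch top [261.5 180.3] 0.62 [590. 220.   0.
[... 467 characters left out ...]
308.3] 0.78 [ 174.4 -299.5    0. ]
beaker side [232.7 239.7] 0.86 [775.3 109.5   0. ]
beaker top [296.1 122.3] 0.95 [784.9 105.6   0. ]
bottle side [313.3 395.6] 0.59 [393.4 565.    0. ]
bottle top [157.5 241.6] 0.82 [396.7 551.7   0. ]
jar side [363.  294.4] 0.74 [333.9 238.2   0. ]
jar top [257.5 263. ] 0.74 [323.1 231.5   0. ]
{'time_s': 1.1, 'qpos': array([62.4, 18.3, 89.6,  0. , 72. , -1.1]), 'qvel': array([ 0.1,  0. , -0. , -0.1,  0.1,  0.1]), 'effort': array([  0. , -41.2, -23.2,   0.1,   0. ,  -0. ]), 'ee_pos': array([256.2, 514.8, 404.8]), 'ee_rot': array([180. ,  -0. , 153.5]), 'force': array([-0.6, -0.2,  0.4]), 'torque': array([ 0.,  0., -0.]), 'gripper_width': 91.21462780515922}
```

View pics/side0.png

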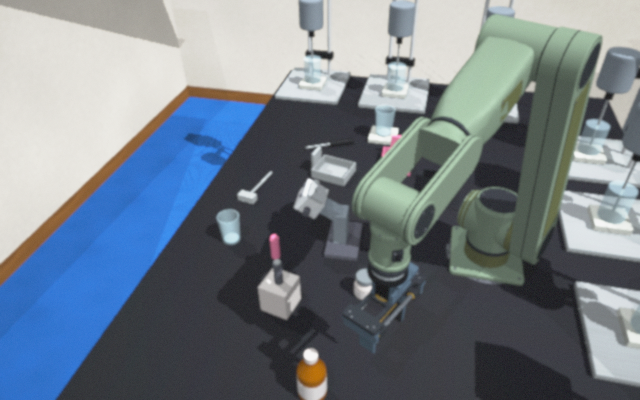

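View pics/top0.png

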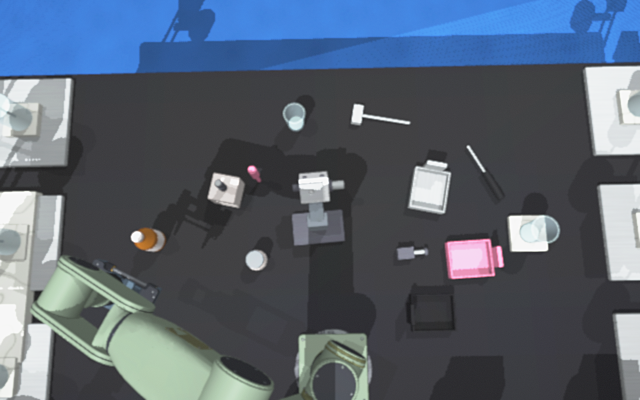

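The side view shows the steel dish at (332,170), the stand block at (312,198) and the rack with the grey punch at (279,285). A pink punch stands behind it at (274,246). In the top view, the steel dish is at (430,190), with its tab towards +x at (436,164).

Look-alikes in the top view:
- **Dish:** steel (430,190), pink (470,258) and black (432,312). I choose the steel one.
- **Punch:** grey in the rack (221,184) and pink (254,173). I choose the one in the rack.

Next I'll make one close crop to check these choices and measure.

Run:
```python
from h import *
np.set_printoptions(precision=1,suppress=True)
F={c:env.grab_frame(c) for c in("side","top")}
def near(c,t,uv,fn=env.pinpoint):
    r=[x for x in fn(c,t) if np.hypot(*(np.array(x["uv"])-uv))<40]
    return r[0] if r else None
G={"bore_mouth":((312,195),(317,188)),"bore_exit":((308,203),(315,187)),"punch":((279,290),(222,190)),"rack":((282,300),(229,190)),"dish":((333,172),(428,190))}
for t,(s,p) in G.items():
    a,b=near("side",t,s),near("top",t,p)
    if a and b: print(t,*tri([ray(F["side"],a["uv"]),ray(F["top"],b["uv"])]))
    else: print(t,a and a["uv"],b and b["uv"])
for t,p in(("dish",(428,190)),("rack",(225,190)),("punch",(222,185)),("stand",(316,200))):
    m=near("top",t,p,env.trace)
    if m is None: print(t,"none");continue
    px=m["pixels"].astype(np.uint8); c,_=cv2.findContours(px,cv2.RETR_EXTERNAL,cv2.CHAIN_APPROX_NONE)
    c=max(c,key=cv2.contourArea); print(t,cv2.minAreaRect(c),cv2.boundingRect(c),m["confidence"])
o=[]
for c,(x,y,w,h) in(("side",(245,140,130,190)),("top",(190,140,130,110)),("top",(395,145,65,80))):
    im=F[c]["frame"][y:y+h,x:x+w,::-1]; k=560/h if c=="side" else 280/h
    o.append(cv2.resize(im,None,fx=k,fy=k,interpolation=cv2.INTER_CUBIC))
w=max(o[1].shape[1],o[2].shape[1]); R=np.vstack([cv2.copyMakeBorder(i,0,560//2-i.shape[0],0,w-i.shape[1],0) for i in o[1:]])
cv2.imwrite("pics/crop1.png",np.hstack([o[0],R]))
```

```text
bore_mouth [524.   36.2 175.9] [0.2, 0.2]
bore_exit [545.   46.7 120.9] [4.4, 4.4]
punch None [230.2, 192.5]
rack [552.6 319.    5.2] [8.7, 8.7]
dish [ 547.5 -312.8    8.8] [3.6, 3.6]
dish ((428.90997314453125, 186.12998962402344), (36.91097640991211, 51.47737503051758), 8.130102157592773) (408, 161, 42, 53) 0.72
rack none
punch ((225.78846740722656, 190.0576934814453), (32.947513580322266, 29.221303939819336), 11.309932708740234) (208, 174, 36, 33) 0.68
stand ((317.4629211425781, 208.2942657470703), (72.54808044433594, 50.205528259277344), 88.75463104248047) (292, 172, 52, 74) 0.82
```

View pics/crop1.png

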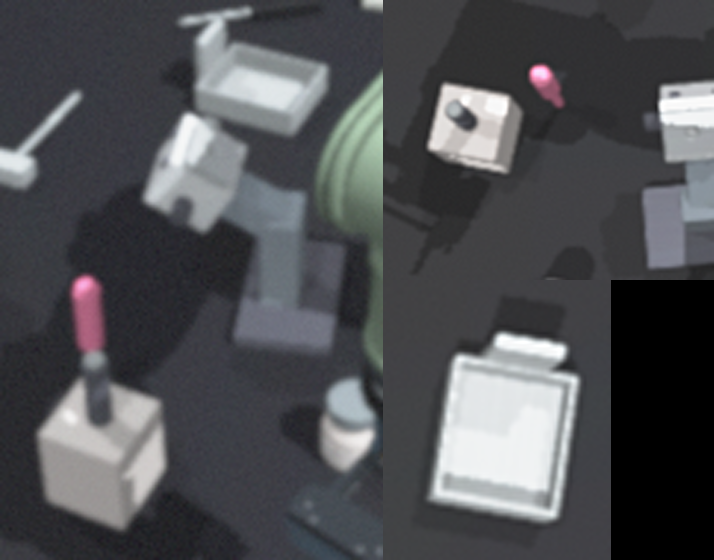

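The crop confirms the choice: the steel dish is uncoloured with an upright tab, and the dark-grey punch stands in the white rack with the pink one free behind it. I'll measure the yaws from the corners, using one enlarged view of the stand.

Run:
```python
from h import *
np.set_printoptions(precision=1,suppress=True)
T=env.grab_frame("top");S=env.grab_frame("side")
c=[atz(T,(395+(x-383)/3.5,145+(y-280)/3.5),35) for x,y in((457,352),(578,375),(555,520),(430,500))]
c=np.array(c);print(c, "centre",c.mean(0));print([np.linalg.norm(c[i]-c[i-1]) for i in range(4)])
print("tab",atz(T,(395+(531-383)/3.5,145+(340-280)/3.5),85))
a=cv2.resize(T["frame"][165:250,285:350,::-1],None,fx=6,fy=6,interpolation=cv2.INTER_CUBIC)
b=cv2.resize(S["frame"][170:255,290:350,::-1],None,fx=6,fy=6,interpolation=cv2.INTER_CUBIC)
cv2.imwrite("pics/crop2.png",np.hstack([a,b]))
for y in(5,15,-5):
  R=np.array([[np.cos(np.radians(y)),-np.sin(np.radians(y)),0],[np.sin(np.radians(y)),np.cos(np.radians(y)),0],[0,0,1]])
```

```text
[[ 620.  -277.6   35. ]
 [ 596.4 -385.8   35. ]
 [ 464.3 -356.8   35. ]
 [ 484.5 -246.4   35. ]] centre [ 541.3 -316.7   35. ]
[np.float64(139.0970896836675), np.float64(110.75402418346893), np.float64(135.25489830227), np.float64(112.19649847860326)]
tab [ 617.1 -332.6   85. ]
```

View pics/crop2.png

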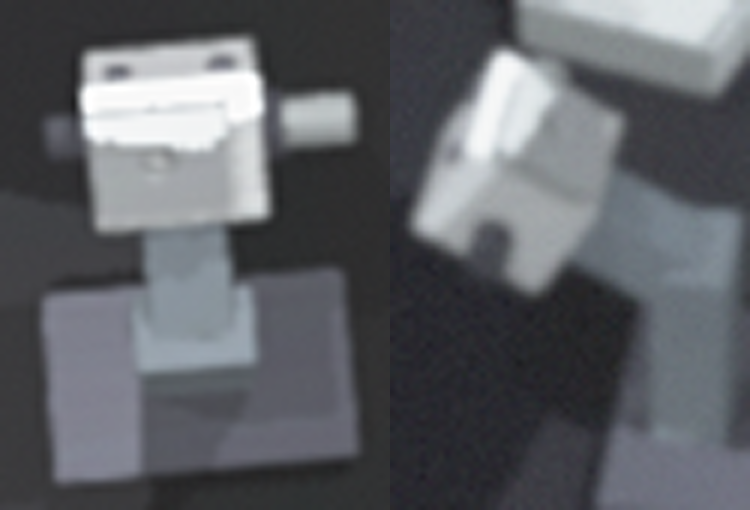

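Top crop: the plate hole shows at crop (158,160), which is pixel (311.3,191.7). The block's midline is at crop ≈178, so the plate has slid about 8 mm towards the stand's +y. Next I'll fit the stand's pose from the corners.

```bash
cat > fit.py <<'E'
from h import *
from scipy.optimize import least_squares
np.set_printoptions(precision=1,suppress=True)
T=env.grab_frame("top");S=env.grab_frame("side")
t=lambda x,y:(285+x/6-.4,165+y/6-.4); s=lambda x,y:(290+(x-390)/6-.4,170+y/6-.4)
P=[(T,t(43,297),(-50,80,10)),(T,t(340,270),(-50,-80,10)),(T,t(357,457),(-150,-80,10)),(T,t(57,482),(-150,80,10)),
(T,t(100,232),(-45.3,40,168.5)),(T,t(268,215),(-45.3,-40,168.5)),(T,t(83,50),(45.3,40,151.5)),(T,t(255,38),(45.3,-40,151.5)),
(S,s(412,222),(45.3,40,151.5)),(S,s(535,295),(-15,40,116.5)),(S,s(602,215),(-45.3,40,168.5))]
def W(p,q):
    c,n=np.cos(p[2]),np.sin(p[2]); return np.array([p[0]+c*q[0]-n*q[1],p[1]+n*q[0]+c*q[1],q[2]])
f=lambda p:np.concatenate([proj(F,W(p,q))-uv for F,uv,q in P])
r=least_squares(f,[540,40,0.09],loss="soft_l1",x_scale=[1,1,.01])
p=r.x;print("stand",p[:2],np.degrees(p[2]));print(f(p).reshape(-1,2).tolist() if 0 else f(p).reshape(-1,2))
m,e=W(p,(-15,0,186)),W(p,(15,0,134));print("mouth",m,"exit",e)
# plate hole as seen in top, on the plate's upper face: stand x,z from axis, y free
c,n=np.cos(p[2]),np.sin(p[2])
for d in(0,10):
    N=np.array([-.5*c,-.5*n,.866]);o,dr=ray(T,(311.0,191.3));q=m+N*d
    h=o+dr*((q-o)@N)/(dr@N)-q;print("hole off: along y",h@[-n,c,0],"along u",h@[.866*c,.866*n,.5])
print("dish goal",W(p,(60,0,0)),"tab",W(p,(131,0,85)))
# rack: top face corners in crop1 (scale 280/110, off 190,140)
k=280/110;R=np.array([atz(T,(190+(x-383)/k,140+y/k),90) for x,y in((443,84),(521,96),(508,172),(430,155))])
print("rack top",R,R.mean(0),[np.linalg.norm(R[i]-R[i-1]) for i in range(4)])
E
python3 fit.py
```

```text
stand [531.6  44.9] 3.768711943775568
[[-0.  -0.3]
 [ 0.4 -0. ]
 [ 0.5  0. ]
 [-0.1  0.1]
 [ 0.  -0.1]
 [-0.   0.3]
 [ 0.8  0.7]
 [-0.5  0.3]
 [-0.1  0.8]
 [-0.2 -0.2]
 [-1.4  0.5]]
mouth [516.7  43.9 186. ] exit [546.6  45.9 134. ]
hole off: along y 9.318223288709572 along u -1.9219427357925547
hole off: along y 9.106037146239647 along u 1.5082849221502947
dish goal [591.5  48.9   0. ] tab [662.4  53.5  85. ]
rack top [[596.  354.2  90. ]
 [579.2 259.9  90. ]
 [487.1 274.4  90. ]
 [509.5 367.8  90. ]] [543.  314.1  90. ] [np.float64(87.56182305639544), np.float64(95.75759248791125), np.float64(93.24840097839682), np.float64(96.06731989964166)]
```

```bash
cat > go.py <<'E'
# go.py X Y Z YAW : remaining travel of the grasp point (172 ahead) in present tool axes, mm, and twist rad
import sys
from h import *
s=env.state();x,y,z,yaw=map(float,sys.argv[1:5]);w=np.radians(s["ee_rot"][2])
g=s["ee_pos"]-[0,0,172];d=np.array([x,y,z])-g
tx=d@[np.cos(w),np.sin(w),0];ty=d@[np.sin(w),-np.cos(w),0];tw=((s["ee_rot"][2]-yaw+90)%180)-90
print("t",s["time_s"],"grasp",g.round(1),s["ee_rot"].round(1),"F",s["force"].round(1),"w",round(s["gripper_width"],1),"q6",s["qpos"][5].round(0))
print("travel mm",round(tx,1),round(ty,1),round(-d[2],1),"twist",round(np.radians(tw),3))
E
python3 -m handwheel '[{"gripper":100,"travel":[-0.029,-0.025,-0.008],"twist":0},{"gripper":100,"travel":[-0.029,-0.025,-0.008],"twist":0},{"gripper":100,"travel":[-0.029,-0.025,-0.008],"twist":0},{"gripper":100,"travel":[-0.029,-0.025,-0.008],"twist":0},{"gripper":100,"travel":[-0.029,-0.025,-0.008],"twist":0}]' 30
python3 -m handwheel '[{"gripper":100,"travel":[-0.029,-0.025,0],"twist":0},{"gripper":100,"travel":[-0.029,-0.025,0],"twist":0},{"gripper":100,"travel":[-0.029,-0.025,0],"twist":0},{"gripper":100,"travel":[-0.029,-0.025,0],"twist":0},{"gripper":100,"travel":[-0.029,-0.025,0],"twist":0}]'
python3 -m handwheel '[{"gripper":100,"travel":[-0.029,-0.025,0],"twist":0},{"gripper":100,"travel":[-0.029,-0.025,0],"twist":0},{"gripper":100,"travel":[-0.029,-0.025,0],"twist":0},{"gripper":100,"travel":[-0.029,-0.025,0],"twist":0},{"gripper":100,"travel":[-0.029,-0.025,0],"twist":0}]'
python3 -m handwheel '[{"gripper":100,"travel":[-0.029,-0.025,0],"twist":0},{"gripper":100,"travel":[-0.029,-0.025,0],"twist":0},{"gripper":100,"travel":[-0.029,-0.025,0],"twist":0},{"gripper":100,"travel":[-0.029,-0.025,0],"twist":0},{"gripper":100,"travel":[-0.029,-0.025,0],"twist":0}]'
python3 go.py 614 -332 68 167.5
python3 - <<'E'
from h import *
T=env.grab_frame("top");S=env.grab_frame("side")
print("cap",tri([ray(S,(277.0,259.2)),ray(T,(219.3,183.8))]))
print("cap top at z166",atz(T,(219.3,183.8),166),atz(S,(277,259.2),166))
E
```

```text
time_s: 2.52
ee_pos: [330.5, 336.6, 445.2]
ee_rot: [180.0, 0.0, 153.6]
force: [1.0, 0.3, -1.1]
gripper_width: 91.1
time_s: 2.93
ee_pos: [404.6, 159.9, 445.1]
ee_rot: [180.0, 0.0, 153.6]
force: [0.1, 0.5, 0.2]
gripper_width: 91.3
time_s: 3.35
ee_pos: [478.8, -16.7, 445.0]
ee_rot: [180.0, 0.0, 153.5]
force: [1.0, -0.0, -0.3]
gripper_width: 91.2
time_s: 3.77
ee_pos: [553.0, -193.3, 444.8]
ee_rot: [180.0, 0.0, 153.5]
force: [0.7, 0.7, -0.4]
gripper_width: 91.2
t 3.7667 grasp [ 553.  -193.3  272.8] [180.    0.  153.5] F [ 0.7  0.7 -0.4] w 91.2 q6 -84.0
travel mm -116.5 -97.0 204.8 twist -0.244
cap (array([547.15302678, 317.6478156 , 167.3754843 ]), [2.0, 2.0])
cap top at z166 [545.42713319 317.61033846 166.        ] [549.76021571 316.16828461 166.        ]
```

```bash
python3 -m handwheel '[{"gripper":100,"travel":[-0.023,-0.019,0.024],"twist":-0.049},{"gripper":100,"travel":[-0.023,-0.019,0.024],"twist":-0.049},{"gripper":100,"travel":[-0.023,-0.019,0.024],"twist":-0.049},{"gripper":100,"travel":[-0.023,-0.019,0.024],"twist":-0.049},{"gripper":100,"travel":[-0.023,-0.019,0.024],"twist":-0.049}]' 30
python3 -m handwheel '[{"gripper":100,"travel":[0,0,0.006],"twist":0}]'
python3 go.py 614 -332 68 167.5
python3 - <<'E'
from h import *
T=env.grab_frame("top");S=env.grab_frame("side")
a=cv2.resize(T["frame"][140:230,395:475,::-1],None,fx=5,fy=5,interpolation=cv2.INTER_CUBIC)
b=cv2.resize(S["frame"][115:205,295:375,::-1],None,fx=5,fy=5,interpolation=cv2.INTER_CUBIC)
cv2.imwrite("pics/c3.png",np.hstack([a,b]))
E
```

```text
time_s: 4.28
ee_pos: [626.4, -321.2, 323.8]
ee_rot: [180.0, -0.0, 167.7]
force: [1.6, 0.4, 0.5]
gripper_width: 90.9
time_s: 4.37
ee_pos: [627.3, -323.5, 312.8]
ee_rot: [180.0, -0.3, 167.5]
force: [-0.3, 0.5, -0.7]
gripper_width: 91.0
t 4.3667 grasp [ 627.3 -323.5  140.8] [180.   -0.3 167.5] F [-0.3  0.5 -0.7] w 91.0 q6 -106.0
travel mm 11.1 -11.1 72.8 twist 0.001
```

View pics/c3.png

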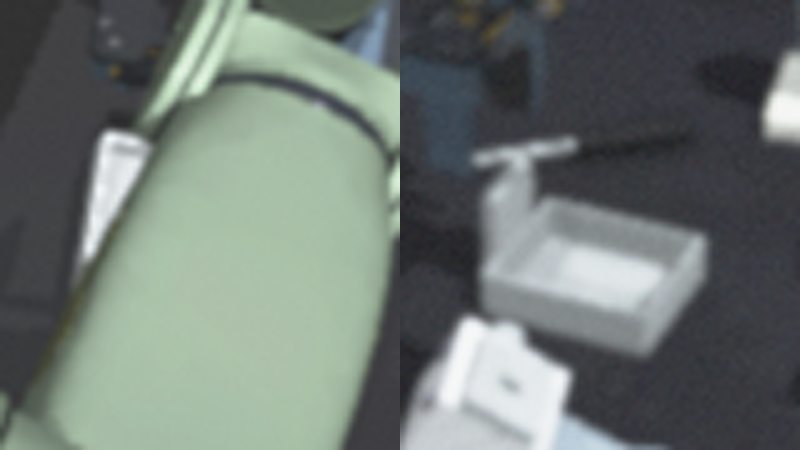

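Side crop: the tab is at crop (508,182), pixel ≈(316.6,151.4), with the fingers above it at top left. I'll cross-check the tab with this view before descending.

Run:
```python
from h import *
S=env.grab_frame("side")
for z in(85,):
  for u in((483,200),(533,165),(508,182)): print(atz(S,(295+(u[0]-400)/5-.4,115+u[1]/5-.4),z).round(1))
for u in((483,285),(640,340),(705,240),(547,203)): print(atz(S,(295+(u[0]-400)/5-.4,115+u[1]/5-.4),35).round(1))
```

```text
[ 622.1 -297.9   85. ]
[ 597.9 -352.2   85. ]
[ 610.2 -325.5   85. ]
[ 614.1 -262.5   35. ]
[ 488.6 -221.4   35. ]
[ 467.2 -356.    35. ]
[ 594.  -379.1   35. ]
```

```bash
python3 -m handwheel '[{"gripper":100,"travel":[0.0125,-0.0085,0],"twist":0},{"gripper":100,"travel":[0,0,0.02],"twist":0},{"gripper":100,"travel":[0,0,0.025],"twist":0},{"gripper":100,"travel":[0,0,0.022],"twist":0},{"gripper":100,"travel":[0,0,0],"twist":0}]' 25
python3 -m handwheel '[{"gripper":50,"travel":[0,0,0],"twist":0},{"gripper":40,"travel":[0,0,0],"twist":0},{"gripper":40,"travel":[0,0,0],"twist":0},{"gripper":40,"travel":[0,0,0],"twist":0},{"gripper":40,"travel":[0,0,0],"twist":0}]' 25
python3 go.py 662.4 53.5 68 183.8
```

```text
time_s: 4.93
ee_pos: [610.7, -324.2, 249.6]
ee_rot: [179.9, -0.3, 167.6]
force: [-0.9, 1.1, -0.6]
gripper_width: 91.4
time_s: 5.35
ee_pos: [612.6, -326.8, 253.6]
ee_rot: [-179.9, 0.2, 167.6]
force: [0.1, -2.3, 1.2]
gripper_width: 60.8
t 5.35 grasp [ 612.6 -326.8   81.6] [-179.9    0.2  167.6] F [ 0.1 -2.3  1.2] w 60.8 q6 -107.0
travel mm 33.0 382.1 13.6 twist -0.283
```

```bash
python3 -m handwheel '[{"gripper":40,"travel":[0,0.008,0],"twist":-0.02},{"gripper":40,"travel":[-0.001,0.016,0],"twist":-0.028},{"gripper":40,"travel":[-0.001,0.024,0],"twist":-0.028},{"gripper":40,"travel":[-0.001,0.026,0],"twist":-0.028},{"gripper":40,"travel":[-0.001,0.026,0],"twist":-0.028}]'
python3 -m handwheel '[{"gripper":40,"travel":[-0.001,0.026,0],"twist":-0.028},{"gripper":40,"travel":[-0.001,0.026,0],"twist":-0.028},{"gripper":40,"travel":[-0.001,0.026,0],"twist":-0.028},{"gripper":40,"travel":[-0.001,0.026,0],"twist":-0.028},{"gripper":40,"travel":[-0.001,0.026,0],"twist":-0.028}]'
python3 -m handwheel '[{"gripper":40,"travel":[-0.001,0.026,0],"twist":-0.01},{"gripper":40,"travel":[-0.001,0.026,0],"twist":0},{"gripper":40,"travel":[-0.001,0.026,0],"twist":0},{"gripper":40,"travel":[-0.001,0.026,0],"twist":0},{"gripper":40,"travel":[-0.001,0.018,0],"twist":0}]'
python3 go.py 662.4 53.5 81.6 183.8
```

```text
time_s: 5.77
ee_pos: [632.0, -228.2, 253.6]
ee_rot: [-179.8, 0.2, 175.2]
force: [-0.6, -4.6, 5.5]
gripper_width: 59.8
time_s: 6.18
ee_pos: [640.8, -97.8, 253.6]
ee_rot: [-179.8, 0.2, -176.7]
force: [0.5, -4.6, 6.1]
gripper_width: 59.7
time_s: 6.6
ee_pos: [637.7, 25.3, 253.5]
ee_rot: [-179.9, 0.2, -176.1]
force: [0.2, -4.9, 6.5]
gripper_width: 59.9
t 6.6 grasp [637.7  25.3  81.5] [-179.9    0.2 -176.1] F [ 0.2 -4.9  6.5] w 59.9 q6 -93.0
travel mm -26.6 26.5 -0.1 twist 0.001
```

```bash
python3 -m handwheel '[{"gripper":40,"travel":[-0.010,0.012,0],"twist":0},{"gripper":40,"travel":[-0.010,0.010,0],"twist":0},{"gripper":40,"travel":[-0.0066,0.0045,0],"twist":0},{"gripper":40,"travel":[0,0,0],"twist":0},{"gripper":40,"travel":[0,0,0],"twist":0}]'
python3 go.py 662.4 53.5 81.6 183.8
python3 -m handwheel '[{"gripper":100,"travel":[0,0,0],"twist":0},{"gripper":100,"travel":[0,0,0],"twist":0},{"gripper":100,"travel":[0,0,0],"twist":0},{"gripper":100,"travel":[0,0,-0.02],"twist":0},{"gripper":100,"travel":[0,0,-0.04],"twist":0}]'
python3 -m handwheel '[{"gripper":100,"travel":[0,0,-0.04],"twist":0},{"gripper":100,"travel":[0,0,-0.04],"twist":0},{"gripper":100,"travel":[0,0,-0.04],"twist":0}]'
python3 go.py 547 317.5 128 153
```

```text
time_s: 7.02
ee_pos: [662.0, 53.1, 253.5]
ee_rot: [179.9, -0.0, -176.2]
force: [-2.7, 0.6, 8.3]
gripper_width: 60.0
t 7.0167 grasp [662.   53.1  81.5] [ 179.9   -0.  -176.2] F [-2.7  0.6  8.3] w 60.0 q6 -90.0
travel mm -0.4 0.4 -0.1 twist -0.0
time_s: 7.43
ee_pos: [660.9, 51.8, 306.5]
ee_rot: [180.0, -0.7, -176.3]
force: [0.5, -0.2, 0.2]
gripper_width: 89.3
time_s: 7.68
ee_pos: [662.0, 51.8, 433.2]
ee_rot: [180.0, -0.1, -176.3]
force: [1.0, 0.8, -0.4]
gripper_width: 91.3
t 7.6833 grasp [662.   51.8 261.2] [ 1.800e+02 -1.000e-01 -1.763e+02] F [ 1.   0.8 -0.4] w 91.3 q6 -90.0
travel mm 97.5 272.6 133.2 twist 0.536
```

```bash
python3 -m handwheel '[{"gripper":100,"travel":[0.010,0.027,0],"twist":0},{"gripper":100,"travel":[0.010,0.027,0],"twist":0},{"gripper":100,"travel":[0.010,0.027,0],"twist":0},{"gripper":100,"travel":[0.010,0.027,0.0],"twist":0},{"gripper":100,"travel":[0.010,0.027,0.0],"twist":0}]' 30
python3 -m handwheel '[{"gripper":100,"travel":[0.010,0.027,0.01],"twist":0},{"gripper":100,"travel":[0.010,0.027,0.01],"twist":0},{"gripper":100,"travel":[0.010,0.027,0.015],"twist":0},{"gripper":100,"travel":[0.010,0.027,0.015],"twist":0},{"gripper":100,"travel":[0.007,0.027,0.01],"twist":0}]' 30
python3 -m handwheel '[{"gripper":100,"travel":[0,0,0],"twist":0}]'
python3 go.py 547 317.5 130 183.8
python3 - <<'E'
from h import *
T=env.grab_frame("top");S=env.grab_frame("side")
a=cv2.resize(T["frame"][150:240,190:330,::-1],None,fx=4,fy=4,interpolation=cv2.INTER_CUBIC)
b=cv2.resize(S["frame"][150:320,235:345,::-1],None,fx=3.2,fy=3.2,interpolation=cv2.INTER_CUBIC)
H=max(a.shape[0],b.shape[0]);a=cv2.copyMakeBorder(a,0,H-a.shape[0],0,0,0)[:,:440]
cv2.imwrite("pics/c4.png",np.hstack([a,b]))
E
```

```text
time_s: 8.1
ee_pos: [602.9, 184.3, 431.4]
ee_rot: [180.0, -0.0, -176.3]
force: [0.7, -0.1, -0.4]
gripper_width: 91.6
time_s: 8.52
ee_pos: [546.6, 315.9, 370.0]
ee_rot: [-180.0, -0.2, -176.3]
force: [0.2, -0.2, -0.2]
gripper_width: 91.1
time_s: 8.6
ee_pos: [545.7, 318.7, 368.7]
ee_rot: [180.0, -0.3, -176.0]
force: [0.2, -0.7, 0.3]
gripper_width: 91.2
t 8.6 grasp [545.7 318.7 196.7] [ 180.    -0.3 -176. ] F [ 0.2 -0.7  0.3] w 91.2 q6 -65.0
travel mm -1.2 -1.3 66.7 twist 0.003
```

View pics/c4.png

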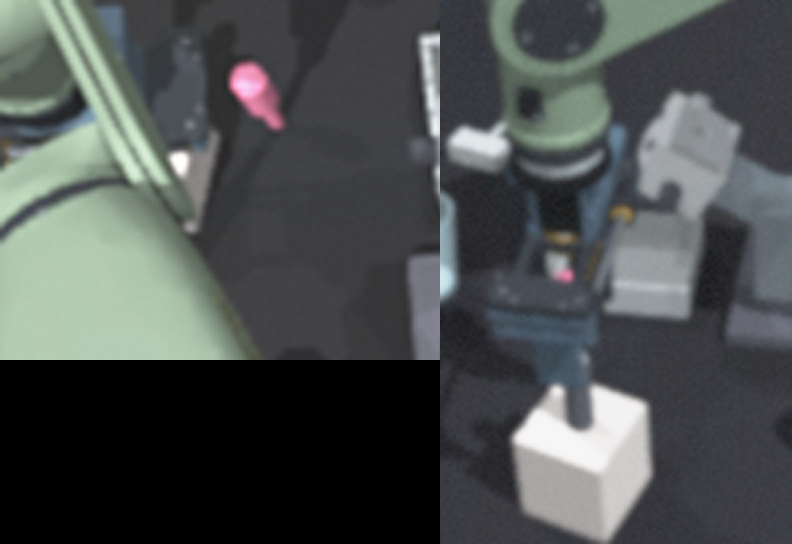

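Side crop: the finger hangs at crop (562,370) and the punch's grip leaves the rack at (580,425). The dish sits under the block at (655,265). I'll check the rack centre from its top-face corners in this view.

Run:
```python
from h import *
S=env.grab_frame("side")
c=lambda x,y:(235+(x-440)/3.2-.35,150+y/3.2-.35)
R=[atz(S,c(*u),90) for u in((514,437),(605,469),(648,404))]
print(np.round(R,1),((R[0]+R[2])/2).round(1),[np.linalg.norm(R[1]-R[0]),np.linalg.norm(R[2]-R[1])])
print(atz(S,c(580,425),90).round(1), proj(S,(547,317.5,90)),c(580,425),proj(S,(547,317.5,110)))
```

```text
[[596.7 351.   90. ]
 [514.3 366.5  90. ]
 [499.8 291.   90. ]] [548.2 321.   90. ] [np.float64(83.89170202678069), np.float64(76.88281329487921)]
[548.  326.2  90. ] [279.77556513 280.11836545] (278.4, 282.4625) [279.28799009 274.89893416]
```

```bash
python3 -m handwheel '[{"gripper":100,"travel":[-0.0025,0,0.012],"twist":0},{"gripper":100,"travel":[0,0,0.02],"twist":0},{"gripper":100,"travel":[0,0,0.02],"twist":0},{"gripper":100,"travel":[0,0,0.0145],"twist":0},{"gripper":100,"travel":[0,0,0],"twist":0}]' 10
python3 -m handwheel '[{"gripper":50,"travel":[0,0,0],"twist":0},{"gripper":20,"travel":[0,0,0],"twist":0},{"gripper":20,"travel":[0,0,0],"twist":0},{"gripper":20,"travel":[0,0,0],"twist":0},{"gripper":20,"travel":[0,0,0],"twist":0}]' 10
python3 -m handwheel '[{"gripper":20,"travel":[0,0,0],"twist":0},{"gripper":20,"travel":[0,0,0],"twist":0},{"gripper":20,"travel":[0,0,0],"twist":0}]' 10
python3 go.py 548 319 130 183.8
```

```text
time_s: 9.17
ee_pos: [550.3, 313.3, 301.6]
ee_rot: [-179.8, -0.3, -176.4]
force: [-0.6, -0.1, 0.3]
gripper_width: 91.3
time_s: 9.58
ee_pos: [550.7, 315.1, 306.3]
ee_rot: [180.0, 0.1, -176.3]
force: [0.4, -0.4, -0.3]
gripper_width: 60.8
time_s: 9.83
ee_pos: [550.5, 315.1, 305.5]
ee_rot: [180.0, 0.0, -176.3]
force: [-1.2, 0.5, 0.6]
gripper_width: 40.4
t 9.8333 grasp [550.5 315.1 133.5] [ 180.     0.  -176.3] F [-1.2  0.5  0.6] w 40.4 q6 -65.0
travel mm 2.2 4.0 3.5 twist -0.001
```

```bash
python3 -m handwheel '[{"gripper":20,"travel":[0.002,0.003,0.003],"twist":0},{"gripper":20,"travel":[0,0,0],"twist":0},{"gripper":20,"travel":[0,0,0],"twist":0},{"gripper":20,"travel":[0,0,0],"twist":0},{"gripper":20,"travel":[0,0,0],"twist":0}]' 10
python3 go.py 548 319 130 183.8
```

```text
time_s: 10.25
ee_pos: [548.1, 318.5, 302.1]
ee_rot: [179.9, -0.0, -176.3]
force: [-0.9, 4.1, -1.2]
gripper_width: 23.5
t 10.25 grasp [548.1 318.5 130.1] [ 179.9   -0.  -176.3] F [-0.9  4.1 -1.2] w 23.5 q6 -65.0
travel mm 0.1 0.5 0.1 twist -0.001
```

```bash
python3 -m handwheel '[{"gripper":20,"travel":[0,0.001,-0.006],"twist":0},{"gripper":20,"travel":[0,0,-0.012],"twist":0},{"gripper":20,"travel":[0,0,-0.015],"twist":0},{"gripper":20,"travel":[0,0,-0.015],"twist":0},{"gripper":20,"travel":[0,0,-0.009],"twist":0}]' 10
python3 -m handwheel '[{"gripper":20,"travel":[0,0,0],"twist":0},{"gripper":20,"travel":[0.005,0,0],"twist":0},{"gripper":20,"travel":[0.005,0,0],"twist":0},{"gripper":20,"travel":[0.005,0,0],"twist":0},{"gripper":20,"travel":[0.005,0,0],"twist":0}]' 8
python3 -m handwheel '[{"gripper":20,"travel":[0.005,0,0],"twist":0},{"gripper":20,"travel":[0.005,0,-0.001],"twist":0},{"gripper":20,"travel":[0.005,0,0],"twist":0},{"gripper":20,"travel":[0,0,0],"twist":0}]' 8
python3 go.py 548 319 187 183.8
python3 - <<'E'
from h import *
S=env.grab_frame("side")
for t in ("punch",):
  for c in("side","top"):
    if c=="top":T=env.grab_frame(c)
    print(c,[(np.round(r["uv"],1),round(r["confidence"],2)) for r in env.pinpoint(c,t)])
b=cv2.resize(S["frame"][190:320,235:335,::-1],None,fx=4.5,fy=4.5,interpolation=cv2.INTER_CUBIC)
cv2.imwrite("pics/c5.png",b)
E
```

```text
time_s: 10.67
ee_pos: [548.3, 318.8, 360.8]
ee_rot: [-180.0, 0.1, -176.3]
force: [-1.1, 1.6, -3.9]
gripper_width: 24.3
time_s: 11.08
ee_pos: [527.5, 317.6, 358.3]
ee_rot: [-180.0, -0.1, -176.3]
force: [0.0, 2.2, -4.1]
gripper_width: 24.0
time_s: 11.42
ee_pos: [512.3, 316.6, 360.3]
ee_rot: [-180.0, -0.0, -176.2]
force: [0.4, 2.0, -2.1]
gripper_width: 24.1
t 11.4167 grasp [512.3 316.6 188.3] [-180.    -0.  -176.2] F [ 0.4  2.  -2.1] w 24.1 q6 -63.0
travel mm -35.8 0.0 1.3 twist -0.001
side [(array([277.8, 278.7]), 0.61), (array([276.1, 281.8]), 0.46)]
top [(array([258. , 183.4]), 0.58)]
```

View pics/c5.png

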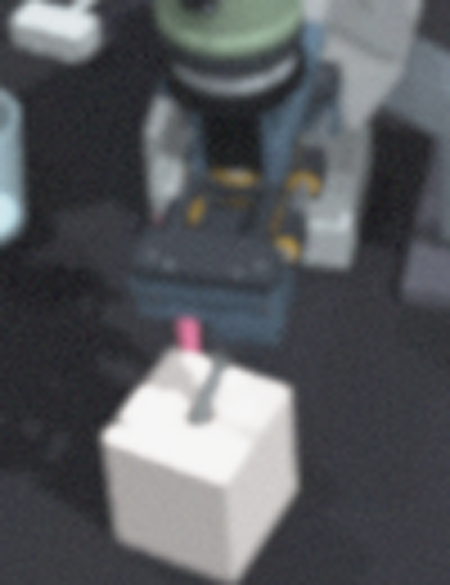

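The crop shows the shank leaning in the rack hole at about crop (205,400), so the pivot works. I'll continue to about 30°.

```bash
python3 -m handwheel '[{"gripper":20,"travel":[0.005,0,-0.0005],"twist":0},{"gripper":20,"travel":[0.005,0,-0.0005],"twist":0},{"gripper":20,"travel":[0.005,0,-0.0005],"twist":0},{"gripper":20,"travel":[0.005,0,-0.0005],"twist":0},{"gripper":20,"travel":[0.0055,0,-0.001],"twist":0}]' 8
python3 -m handwheel '[{"gripper":20,"travel":[0,0,0],"twist":0},{"gripper":15,"travel":[0,0,0],"twist":0},{"gripper":15,"travel":[0,0,0],"twist":0}]' 45
python3 go.py 548 319 187 183.8
python3 -m handwheel '[{"gripper":15,"travel":[0,0,-0.01],"twist":0},{"gripper":15,"travel":[0,0,-0.02],"twist":0},{"gripper":15,"travel":[0,0,-0.03],"twist":0},{"gripper":15,"travel":[0,0,-0.02],"twist":0},{"gripper":15,"travel":[0,0,0],"twist":0}]' 45
python3 go.py 500 44 300 183.8
python3 - <<'E'
from h import *
S=env.grab_frame("side");T=env.grab_frame("top")
for c in("side","top"): print(c,[(np.round(r["uv"],1),round(r["confidence"],2)) for r in env.pinpoint(c,"punch")])
b=cv2.resize(S["frame"][170:290,235:335,::-1],None,fx=4.5,fy=4.5,interpolation=cv2.INTER_CUBIC)
cv2.imwrite("pics/c6.png",b)
E
```

```text
time_s: 12.03
ee_pos: [487.4, 314.8, 363.3]
ee_rot: [-180.0, 0.0, -176.3]
force: [1.3, 0.7, -2.6]
gripper_width: 23.8
time_s: 12.28
ee_pos: [487.7, 314.9, 363.5]
ee_rot: [-180.0, -0.0, -176.3]
force: [-0.0, 0.6, -1.4]
gripper_width: 23.3
t 12.2833 grasp [487.7 314.9 191.5] [-180.    -0.  -176.3] F [-0.   0.6 -1.4] w 23.3 q6 -62.0
travel mm -60.4 0.2 4.5 twist -0.001
time_s: 12.7
ee_pos: [488.4, 314.9, 448.4]
ee_rot: [179.8, 0.5, -176.3]
force: [0.7, -0.5, -1.6]
gripper_width: 23.2
t 12.7 grasp [488.4 314.9 276.4] [ 179.8    0.5 -176.3] F [ 0.7 -0.5 -1.6] w 23.2 q6 -62.0
travel mm 6.0 -271.1 -23.6 twist -0.002
side [(array([277.5, 275.6]), 0.55)]
top [(array([258.6, 182. ]), 0.51)]
```

View pics/c6.png

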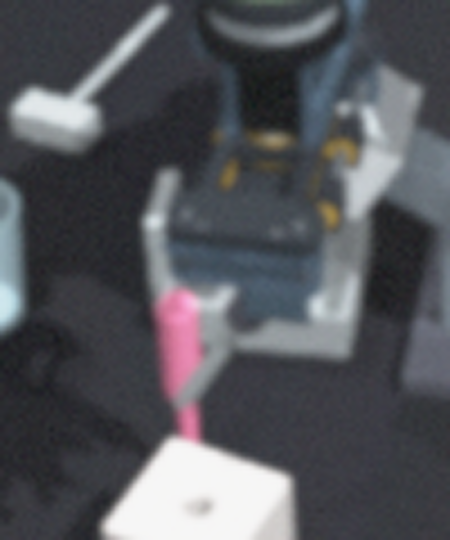

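The crop shows the grey punch held and leaning, its tip at crop (183,402), pixel (275.3,258.9), in front of the pink look-alike. The empty rack hole is at crop (198,507), pixel (278.6,282.3).

Run:
```python
from h import *
S=env.grab_frame("side");g=np.array([488.2,314.9,276.4]);x=np.array([.998,.066,0])
for a in(24,27,30,33,36):
    r=np.radians(a);print(a,proj(S,g+122*(np.sin(r)*x-np.cos(r)*np.array([0,0,1]))).round(1))
print("grip ref",proj(S,g).round(1),"hole",atz(S,(278.6,282.3),90).round(1), proj(S,(548,319,90)).round(1))
```

```text
24 [281.3 260.8]
27 [279.  259.8]
30 [276.8 258.7]
33 [274.6 257.5]
36 [272.5 256.2]
grip ref [298.6 230.2] hole [547.7 325.6  90. ] [279.2 280.5]
```

```bash
python3 -m handwheel '[{"gripper":15,"travel":[0.007,-0.012,-0.012],"twist":0},{"gripper":15,"travel":[0.009,-0.025,-0.012],"twist":0},{"gripper":15,"travel":[0.009,-0.03,-0.012],"twist":0},{"gripper":15,"travel":[0.009,-0.03,-0.009],"twist":0},{"gripper":15,"travel":[0.009,-0.03,0],"twist":0}]' 45
python3 -m handwheel '[{"gripper":15,"travel":[0.009,-0.03,0],"twist":0},{"gripper":15,"travel":[0.009,-0.03,0],"twist":0},{"gripper":15,"travel":[0.007,-0.03,0],"twist":0},{"gripper":15,"travel":[0,-0.028,0],"twist":0},{"gripper":15,"travel":[0,-0.018,0],"twist":0}]' 45
python3 -m handwheel '[{"gripper":15,"travel":[0,0,0],"twist":0},{"gripper":15,"travel":[0,0,0],"twist":0}]' 45
python3 go.py 437.7 47.9 322 183.8
python3 - <<'E'
from h import *
S=env.grab_frame("side");T=env.grab_frame("top");F={"side":S,"top":T}
s=env.state();g=s["ee_pos"]-[0,0,172];tip=g+122*np.array([.499,.033,-.866]);P=np.array([511.1,52.7,194.7])
for c in F: print(c,[(np.round(r["uv"],1),round(r["confidence"],2)) for r in env.pinpoint(c,"punch")],"tip exp",proj(F[c],tip).round(1),"hole exp",proj(F[c],P).round(1))
b=cv2.resize(S["frame"][140:220,270:370,::-1],None,fx=5.5,fy=5.5,interpolation=cv2.INTER_CUBIC)
a=cv2.resize(T["frame"][160:240,290:335,::-1],None,fx=5.5,fy=5.5,interpolation=cv2.INTER_CUBIC)
cv2.imwrite("pics/c7.png",np.hstack([b,a]))
E
```

```text
time_s: 13.37
ee_pos: [452.4, 183.9, 489.9]
ee_rot: [180.0, 0.1, -176.2]
force: [0.7, 0.1, -2.2]
gripper_width: 23.3
time_s: 13.78
ee_pos: [435.7, 45.6, 488.2]
ee_rot: [-179.9, -0.1, -176.3]
force: [-0.3, 0.0, -2.4]
gripper_width: 23.6
time_s: 13.95
ee_pos: [436.5, 47.2, 488.1]
ee_rot: [180.0, -0.1, -176.4]
force: [-0.0, 0.9, -2.0]
gripper_width: 23.1
t 13.95 grasp [436.5  47.2 316.1] [ 1.800e+02 -1.000e-01 -1.764e+02] F [-0.   0.9 -2. ] w 23.1 q6 -89.0
travel mm -1.2 0.7 -5.9 twist -0.004
side [(array([279. , 277.4]), 0.65), (array([319.1, 185.4]), 0.54)] tip exp [321.1 187.7] hole exp [316.7 191.5]
top [(array([258.6, 179.4]), 0.65)] tip exp [311.  195.5] hole exp [311.  191.8]
```

View pics/c7.png

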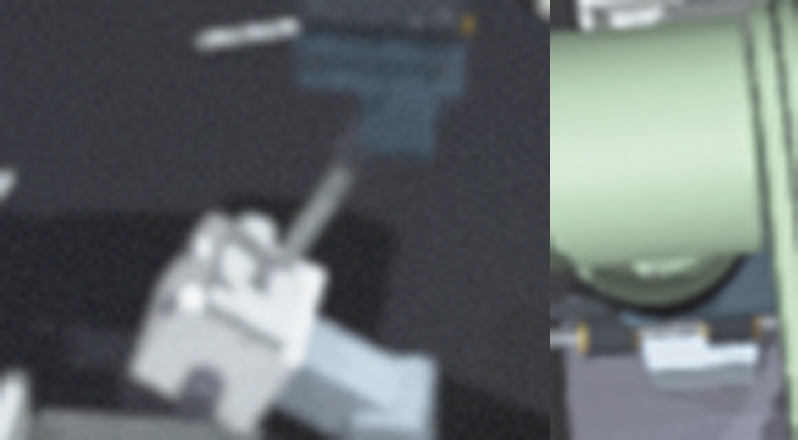

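The side crop shows the tip at crop (283,255), pixel (321,186), and the plate hole at about crop (262,275). The tip-to-hole offset agrees with the model. I'll correct by 4 mm along the slope, then approach along the axis and feel.

```bash
cat > tip.py <<'E'
from h import *
s=env.state();g=s["ee_pos"]-[0,0,172];t=g+122*np.array([.499,.033,-.866]);d=t-np.array([516.7,43.9,186.0])
f=s["force"];N=np.array([-.499,-.033,.866]);Y=np.array([-.066,.998,0]);U=np.array([.864,.057,.5])
print("t %.2f depth below mouth %.1f  y %.1f  u %.1f | F axial %.1f y %.1f u %.1f  w %.1f"%(s["time_s"],-d@N,d@Y,d@U,f@N,f@Y,f@U,s["gripper_width"]))
E
python3 tip.py
python3 -m handwheel '[{"gripper":15,"travel":[-0.0035,0.0006,-0.002],"twist":0},{"gripper":15,"travel":[-0.003,0,0.0052],"twist":0},{"gripper":15,"travel":[-0.003,0,0.0052],"twist":0},{"gripper":15,"travel":[-0.0025,0,0.0043],"twist":0},{"gripper":15,"travel":[0,0,0],"twist":0}]' 45
python3 tip.py
python3 -m handwheel '[{"gripper":15,"travel":[-0.001,0,0.0017],"twist":0},{"gripper":15,"travel":[0,0,0],"twist":0}]' >/dev/null; python3 tip.py
python3 -m handwheel '[{"gripper":15,"travel":[-0.001,0,0.0017],"twist":0},{"gripper":15,"travel":[0,0,0],"twist":0}]' >/dev/null; python3 tip.py
python3 -m handwheel '[{"gripper":15,"travel":[-0.001,0,0.0017],"twist":0},{"gripper":15,"travel":[0,0,0],"twist":0}]' >/dev/null; python3 tip.py
```

```text
t 14.15 depth below mouth -30.3  y 10.1  u -3.5 | F axial -2.3 y 0.2 u -1.0  w 23.3
time_s: 14.57
ee_pos: [449.5, 49.7, 474.0]
ee_rot: [180.0, -0.2, -176.2]
force: [-0.3, 0.1, -3.6]
gripper_width: 23.1
t 14.57 depth below mouth -11.8  y 10.2  u 0.2 | F axial -3.0 y 0.1 u -2.1  w 23.1
t 14.73 depth below mouth -10.9  y 10.0  u 0.6 | F axial -2.9 y 0.3 u -1.7  w 23.6
t 14.90 depth below mouth -9.3  y 10.0  u 0.6 | F axial -2.2 y -0.0 u -1.4  w 23.3
t 15.07 depth below mouth -7.3  y 9.9  u 0.5 | F axial -2.3 y -0.7 u -1.7  w 23.4
```

```bash
python3 -m handwheel '[{"gripper":15,"travel":[-0.001,0,0.0017],"twist":0},{"gripper":15,"travel":[0,0,0],"twist":0}]' >/dev/null; python3 tip.py
python3 -m handwheel '[{"gripper":15,"travel":[-0.001,0,0.0017],"twist":0},{"gripper":15,"travel":[0,0,0],"twist":0}]' >/dev/null; python3 tip.py
python3 -m handwheel '[{"gripper":15,"travel":[0,-0.002,0],"twist":0},{"gripper":15,"travel":[0,0,0],"twist":0}]' >/dev/null; python3 tip.py
python3 -m handwheel '[{"gripper":15,"travel":[0,-0.0015,0],"twist":0},{"gripper":15,"travel":[0,0,0],"twist":0}]' >/dev/null; python3 tip.py
python3 -m handwheel '[{"gripper":15,"travel":[0,-0.0015,0],"twist":0},{"gripper":15,"travel":[0,0,0],"twist":0}]' >/dev/null; python3 tip.py
```

```text
t 15.23 depth below mouth -5.2  y 9.9  u 0.5 | F axial -1.3 y -1.1 u -2.9  w 23.2
t 15.40 depth below mouth -4.6  y 9.9  u 0.7 | F axial 5.1 y -1.3 u -2.2  w 23.3
t 15.57 depth below mouth -4.6  y 8.5  u 0.6 | F axial 6.4 y 2.8 u -1.6  w 23.2
t 15.73 depth below mouth -4.6  y 7.3  u 0.7 | F axial 6.7 y 3.0 u -1.9  w 23.7
t 15.90 depth below mouth -4.6  y 5.8  u 0.7 | F axial 5.3 y 2.5 u -2.1  w 23.5
```

```bash
python3 -m handwheel '[{"gripper":15,"travel":[0.001,0,-0.0017],"twist":0},{"gripper":15,"travel":[0,0,0],"twist":0}]' >/dev/null; python3 tip.py
python3 -m handwheel '[{"gripper":15,"travel":[0,-0.0015,0],"twist":0},{"gripper":15,"travel":[0,0,0],"twist":0}]' >/dev/null; python3 tip.py
python3 -m handwheel '[{"gripper":15,"travel":[0,-0.0015,0],"twist":0},{"gripper":15,"travel":[0,0,0],"twist":0}]' >/dev/null; python3 tip.py
```

```text
t 16.07 depth below mouth -5.6  y 5.5  u 0.5 | F axial -0.5 y 2.4 u -2.3  w 23.3
t 16.23 depth below mouth -5.3  y 3.7  u 0.5 | F axial -0.0 y 3.2 u -3.7  w 23.3
t 16.40 depth below mouth -5.4  y 1.9  u 0.6 | F axial -0.8 y 2.7 u -2.6  w 23.5
```

```bash
python3 -m handwheel '[{"gripper":15,"travel":[0,-0.0015,0],"twist":0},{"gripper":15,"travel":[0,0,0],"twist":0}]' >/dev/null; python3 tip.py
python3 -m handwheel '[{"gripper":15,"travel":[0,-0.0015,0],"twist":0},{"gripper":15,"travel":[0,0,0],"twist":0}]' >/dev/null; python3 tip.py
python3 -m handwheel '[{"gripper":15,"travel":[0,-0.001,0],"twist":0},{"gripper":15,"travel":[0,0,0],"twist":0}]' >/dev/null; python3 tip.py
python3 -m handwheel '[{"gripper":15,"travel":[0,0.002,0],"twist":0},{"gripper":15,"travel":[0,0,0],"twist":0}]' >/dev/null; python3 tip.py
python3 -m handwheel '[{"gripper":15,"travel":[-0.001,0,0.0017],"twist":0},{"gripper":15,"travel":[0,0,0],"twist":0}]' >/dev/null; python3 tip.py
```

```text
t 16.57 depth below mouth -5.4  y 0.4  u 0.6 | F axial -0.6 y 3.7 u -3.1  w 23.5
t 16.73 depth below mouth -5.4  y -1.2  u 0.6 | F axial -0.7 y 2.9 u -3.3  w 23.5
t 16.90 depth below mouth -5.4  y -2.1  u 0.6 | F axial -0.9 y 2.9 u -3.8  w 23.5
t 17.07 depth below mouth -5.3  y -0.2  u 0.9 | F axial -2.9 y -0.1 u -3.2  w 23.3
t 17.23 depth below mouth -3.2  y -0.2  u 0.7 | F axial -2.2 y 0.7 u -3.1  w 23.1
```

```bash
python3 -m handwheel '[{"gripper":15,"travel":[-0.0006,0,0.002],"twist":0},{"gripper":15,"travel":[0,0,0],"twist":0}]' >/dev/null; python3 tip.py
python3 -m handwheel '[{"gripper":15,"travel":[-0.001,0,0.0017],"twist":0},{"gripper":15,"travel":[0,0,0],"twist":0}]' >/dev/null; python3 tip.py
python3 -m handwheel '[{"gripper":15,"travel":[-0.001,0,0.0017],"twist":0},{"gripper":15,"travel":[0,0,0],"twist":0}]' >/dev/null; python3 tip.py
python3 -m handwheel '[{"gripper":15,"travel":[-0.001,0,0.0017],"twist":0},{"gripper":15,"travel":[0,0,0],"twist":0}]' >/dev/null; python3 tip.py
```

```text
t 17.40 depth below mouth -1.1  y -0.1  u 0.3 | F axial -2.1 y -0.2 u -2.2  w 23.4
t 17.57 depth below mouth 0.9  y -0.1  u 0.3 | F axial -2.9 y -0.5 u -3.0  w 23.3
t 17.73 depth below mouth 2.8  y -0.0  u 0.3 | F axial -2.7 y 0.4 u -2.5  w 23.0
t 17.90 depth below mouth 3.9  y 0.0  u 0.4 | F axial 2.2 y 0.0 u -2.7  w 23.6
```

Contact at 3.6 matches the pin's top, since block-face contact came at −4.6 and the pin lies 8 mm below the mouth. Now I'll push steadily.

```bash
python3 -m handwheel '[{"gripper":15,"travel":[-0.001,0,0.0017],"twist":0},{"gripper":15,"travel":[-0.001,0,0.0017],"twist":0}]' >/dev/null; python3 tip.py
python3 -m handwheel '[{"gripper":15,"travel":[-0.001,0,0.0017],"twist":0},{"gripper":15,"travel":[-0.001,0,0.0017],"twist":0}]' >/dev/null; python3 tip.py
python3 -m handwheel '[{"gripper":15,"travel":[-0.001,0,0.0017],"twist":0},{"gripper":15,"travel":[-0.001,0,0.0017],"twist":0}]' >/dev/null; python3 tip.py
python3 -m handwheel '[{"gripper":15,"travel":[-0.001,0,0.0017],"twist":0},{"gripper":15,"travel":[-0.001,0,0.0017],"twist":0}]' >/dev/null; python3 tip.py
```

```text
t 18.07 depth below mouth 6.6  y -0.0  u 0.4 | F axial 12.6 y 0.4 u -2.8  w 23.2
t 18.23 depth below mouth 10.3  y 0.0  u 0.4 | F axial 14.1 y -0.9 u -2.5  w 22.9
t 18.40 depth below mouth 14.1  y 0.0  u 0.3 | F axial 14.4 y 0.1 u -3.2  w 23.4
t 18.57 depth below mouth 18.0  y 0.0  u 0.3 | F axial 15.4 y -0.8 u -3.4  w 23.0
```

```bash
python3 -m handwheel '[{"gripper":15,"travel":[-0.0009,0,0.0018],"twist":0},{"gripper":15,"travel":[-0.001,0,0.0017],"twist":0}]' >/dev/null; python3 tip.py
python3 -m handwheel '[{"gripper":15,"travel":[-0.001,0,0.0017],"twist":0},{"gripper":15,"travel":[-0.001,0,0.0017],"twist":0}]' >/dev/null; python3 tip.py
python3 -m handwheel '[{"gripper":15,"travel":[-0.001,0,0.0017],"twist":0},{"gripper":15,"travel":[-0.001,0,0.0017],"twist":0}]' >/dev/null; python3 tip.py
python3 -m handwheel '[{"gripper":15,"travel":[-0.001,0,0.0017],"twist":0},{"gripper":15,"travel":[-0.001,0,0.0017],"twist":0}]' >/dev/null; python3 tip.py
```

```text
t 18.73 depth below mouth 21.8  y 0.0  u 0.2 | F axial 16.3 y -0.1 u -3.5  w 23.3
t 18.90 depth below mouth 25.5  y 0.0  u 0.1 | F axial 20.3 y -0.1 u -3.2  w 23.3
t 19.07 depth below mouth 29.5  y 0.0  u 0.0 | F axial 15.9 y -1.0 u -4.1  w 23.2
t 19.23 depth below mouth 33.6  y 0.0  u 0.0 | F axial 15.5 y 0.2 u -5.1  w 23.4
```

```bash
python3 -m handwheel '[{"gripper":15,"travel":[-0.0008,0,0.0018],"twist":0}]' >/dev/null; python3 tip.py
python3 -m handwheel '[{"gripper":15,"travel":[-0.001,0,0.0017],"twist":0}]' >/dev/null; python3 tip.py
python3 -m handwheel '[{"gripper":15,"travel":[-0.001,0,0.0017],"twist":0}]' >/dev/null; python3 tip.py
python3 -m handwheel '[{"gripper":15,"travel":[-0.0005,0,0.0009],"twist":0},{"gripper":15,"travel":[0,0,0],"twist":0}]' >/dev/null; python3 tip.py
```

```text
t 19.32 depth below mouth 36.1  y -0.0  u -0.2 | F axial 3.9 y 0.8 u -5.0  w 23.4
t 19.40 depth below mouth 39.4  y -0.0  u -0.4 | F axial -0.6 y -0.9 u -5.4  w 23.4
t 19.48 depth below mouth 42.0  y -0.1  u -0.4 | F axial 0.9 y -1.2 u -4.4  w 23.1
t 19.65 depth below mouth 43.6  y -0.1  u -0.4 | F axial -1.1 y -0.6 u -6.1  w 23.4
```

The force dropped at about 36, so the pin is free. I'll retract along the axis and look.

```bash
python3 -m handwheel '[{"gripper":15,"travel":[0.003,0,-0.0048],"twist":0},{"gripper":15,"travel":[0.004,0,-0.0069],"twist":0},{"gripper":15,"travel":[0.004,0,-0.0069],"twist":0},{"gripper":15,"travel":[0.004,0,-0.0069],"twist":0},{"gripper":15,"travel":[0.004,0,-0.0069],"twist":0}]' >/dev/null; python3 tip.py
python3 -m handwheel '[{"gripper":15,"travel":[0.004,0,-0.0069],"twist":0},{"gripper":15,"travel":[0.004,0,-0.0069],"twist":0},{"gripper":15,"travel":[0.006,0,-0.0104],"twist":0},{"gripper":15,"travel":[0.01,0,-0.0173],"twist":0},{"gripper":15,"travel":[0.01,0,-0.0173],"twist":0}]' >/dev/null; python3 tip.py
python3 -m handwheel '[{"gripper":15,"travel":[0,0.01,-0.02],"twist":0},{"gripper":15,"travel":[0,0.02,-0.02],"twist":0}]' >/dev/null; python3 tip.py
python3 - <<'E'
from h import *
S=env.grab_frame("side");T=env.grab_frame("top");F={"side":S,"top":T}
s=env.state();g=s["ee_pos"]-[0,0,172];tip=g+122*np.array([.499,.033,-.866])
for c in F:
  for n in("pin","punch","dish"): print(c,n,[(np.round(r["uv"],1),round(r["confidence"],2)) for r in env.pinpoint(c,n)][:3])
print("tip exp",proj(S,tip))
b=cv2.resize(S["frame"][120:230,260:360,::-1],None,fx=4,fy=4,interpolation=cv2.INTER_CUBIC)
a=cv2.resize(T["frame"][140:250,280:350,::-1],None,fx=4,fy=4,interpolation=cv2.INTER_CUBIC)
cv2.imwrite("pics/c8.png",np.hstack([b,a]))
E
```

```text
t 20.07 depth below mouth 4.3  y 0.1  u 0.2 | F axial -4.3 y -0.1 u -4.6  w 23.4
t 20.48 depth below mouth -64.2  y 0.1  u 0.5 | F axial -2.6 y 0.4 u -1.2  w 23.6
t 20.65 depth below mouth -99.8  y 29.3  u 20.5 | F axial -1.6 y -0.2 u 0.0  w 23.2
side pin [(array([300. , 237.4]), 0.46)]
side punch [(array([276.7, 276.6]), 0.75), (array([320.7, 172.6]), 0.55), (array([383.8, 192.2]), 0.34)]
side dish [(array([440.7, 190.3]), 0.87), (array([295.5, 233.1]), 0.84), (array([393., 162.]), 0.61)]
top pin []
top punch [(array([259.9, 182.3]), 0.51), (array([230.1, 189.3]), 0.15)]
top dish [(array([430.4, 310.6]), 0.95), (array([316.7, 175.9]), 0.84), (array([465.9, 260.4]), 0.61)]
tip exp [324.08767621 171.20053312]
```

View pics/c8.png

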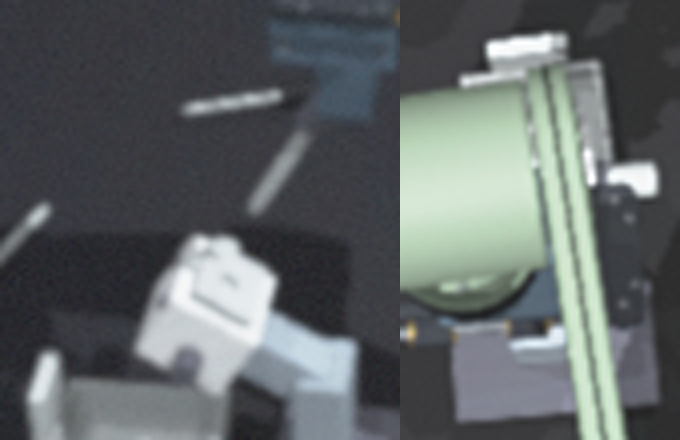

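The side crop shows the plate back in line and the dish under the block. The punch is still held leaning, with its tip at crop (258,208). Now I'll return it to the rack by reversing the pivot path.

```bash
python3 go.py 489.7 316.2 276 183.8
```

```text
t 21.05 grasp [422.6  67.4 384.9] [-1.800e+02 -1.000e-01 -1.763e+02] F [ 0.1  0.5 -2.7] w 23.3 q6 -86.0
travel mm -83.0 244.0 108.9 twist -0.002
```

```bash
python3 -m handwheel '[{"gripper":15,"travel":[-0.005,0.02,0],"twist":0},{"gripper":15,"travel":[-0.008,0.03,0],"twist":0},{"gripper":15,"travel":[-0.01,0.03,0],"twist":0},{"gripper":15,"travel":[-0.01,0.03,0],"twist":0},{"gripper":15,"travel":[-0.01,0.03,0.01],"twist":0}]' 45 >/dev/null
python3 -m handwheel '[{"gripper":15,"travel":[-0.01,0.03,0.015],"twist":0},{"gripper":15,"travel":[-0.01,0.03,0.02],"twist":0},{"gripper":15,"travel":[-0.01,0.025,0.025],"twist":0},{"gripper":15,"travel":[-0.01,0.02,0.025],"twist":0},{"gripper":15,"travel":[0,0,0.014],"twist":0}]' 45 >/dev/null
python3 -m handwheel '[{"gripper":15,"travel":[0,0,0],"twist":0},{"gripper":15,"travel":[0,0,0],"twist":0}]' 45 >/dev/null
python3 go.py 489.7 316.2 192 183.8
python3 - <<'E'
from h import *
S=env.grab_frame("side")
s=env.state();g=s["ee_pos"]-[0,0,172]
for L in(122,126.5): print(proj(S,g+L*np.array([.499,.033,-.866])).round(1))
print([(np.round(r["uv"],1),round(r["confidence"],2)) for r in env.pinpoint("side","punch")],[(np.round(r["uv"],1),round(r["confidence"],2)) for r in env.pinpoint("side","pin")])
b=cv2.resize(S["frame"][160:300,240:350,::-1],None,fx=4.2,fy=4.2,interpolation=cv2.INTER_CUBIC)
cv2.imwrite("pics/c9.png",b)
E
```

```text
t 22.05 grasp [489.7 317.4 275.4] [-179.9   -0.2 -176.3] F [ 0.4 -0.4 -2.4] w 23.6 q6 -62.0
travel mm 0.1 -1.2 83.4 twist -0.001
[275.9 259. ]
[275.2 260. ]
[(array([280.9, 276.9]), 0.78), (array([269.9, 259.2]), 0.46)] []
```

View pics/c9.png

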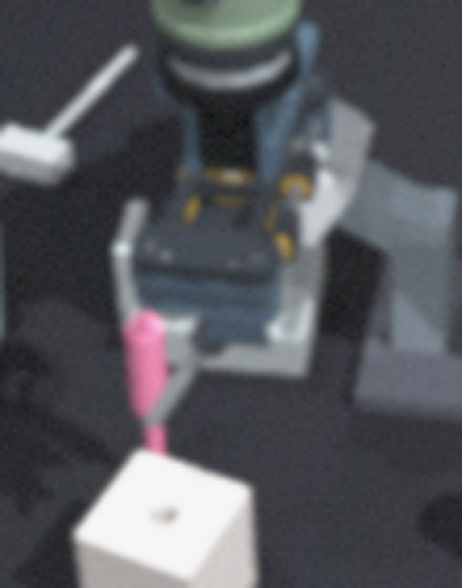

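The crop shows the tip at crop (150,418), pixel (275.3,259.1), the same place as after the pivot. The rack hole is at crop (163,515). I'll lower it, feeling for contact.

```bash
python3 -m handwheel '[{"gripper":15,"travel":[0,-0.0006,0.015],"twist":0},{"gripper":15,"travel":[0,0,0.02],"twist":0},{"gripper":15,"travel":[0,0,0.02],"twist":0},{"gripper":15,"travel":[0,0,0.012],"twist":0},{"gripper":15,"travel":[0,0,0],"twist":0}]' 45 
python3 -m handwheel '[{"gripper":15,"travel":[0,0,0.004],"twist":0},{"gripper":15,"travel":[0,0,0],"twist":0}]' 45 
python3 -m handwheel '[{"gripper":15,"travel":[0,0,0.004],"twist":0},{"gripper":15,"travel":[0,0,0],"twist":0}]' 45 
python3 -m handwheel '[{"gripper":15,"travel":[0,0,0.004],"twist":0},{"gripper":15,"travel":[0,0,0],"twist":0}]' 45
```

```text
time_s: 22.62
ee_pos: [489.1, 316.1, 380.5]
ee_rot: [-179.9, -0.2, -176.3]
force: [-0.7, -0.0, -2.7]
gripper_width: 23.3
time_s: 22.78
ee_pos: [489.8, 316.9, 379.0]
ee_rot: [179.9, 0.1, -176.3]
force: [-0.6, -0.4, -2.5]
gripper_width: 23.2
time_s: 22.95
ee_pos: [489.6, 317.0, 374.3]
ee_rot: [180.0, 0.1, -176.3]
force: [-0.1, 0.3, -2.1]
gripper_width: 23.5
time_s: 23.12
ee_pos: [489.4, 317.0, 369.5]
ee_rot: [-180.0, -0.0, -176.3]
force: [0.5, -0.5, -2.2]
gripper_width: 23.5
```

```bash
python3 -m handwheel '[{"gripper":15,"travel":[0,0,0.003],"twist":0},{"gripper":15,"travel":[0,0,0],"twist":0}]' 45 
python3 -m handwheel '[{"gripper":15,"travel":[0,0,0.003],"twist":0},{"gripper":15,"travel":[0,0,0],"twist":0}]' 45
```

```text
time_s: 23.28
ee_pos: [489.4, 317.1, 366.2]
ee_rot: [-180.0, -0.0, -176.3]
force: [-0.2, -0.3, -3.2]
gripper_width: 23.7
time_s: 23.45
ee_pos: [489.4, 317.1, 363.2]
ee_rot: [-180.0, -0.1, -176.3]
force: [0.5, -0.1, -2.8]
gripper_width: 23.2
```

```bash
python3 -m handwheel '[{"gripper":15,"travel":[0,0,0],"twist":0},{"gripper":15,"travel":[-0.005,0,0],"twist":0},{"gripper":15,"travel":[-0.005,0,0.0005],"twist":0},{"gripper":15,"travel":[-0.005,0,0.0005],"twist":0},{"gripper":15,"travel":[-0.005,0,0.0005],"twist":0}]' 8 
python3 -m handwheel '[{"gripper":15,"travel":[-0.005,0,0.0005],"twist":0},{"gripper":15,"travel":[-0.005,0,0.0005],"twist":0},{"gripper":15,"travel":[-0.005,0,0.0005],"twist":0},{"gripper":15,"travel":[0,0,0],"twist":0}]' 8 
python3 -m handwheel '[{"gripper":15,"travel":[-0.005,0,0],"twist":0},{"gripper":15,"travel":[-0.005,0,0],"twist":0},{"gripper":15,"travel":[-0.005,0,0],"twist":0},{"gripper":15,"travel":[-0.005,0,0],"twist":0},{"gripper":15,"travel":[0,0,0],"twist":0}]' 8
```

```text
time_s: 23.87
ee_pos: [510.1, 318.5, 362.3]
ee_rot: [180.0, -0.0, -176.3]
force: [0.4, 0.1, -1.9]
gripper_width: 23.9
time_s: 24.2
ee_pos: [525.5, 319.4, 360.5]
ee_rot: [180.0, 0.0, -176.3]
force: [-0.6, 0.2, -3.2]
gripper_width: 23.8
time_s: 24.62
ee_pos: [545.4, 320.7, 360.8]
ee_rot: [180.0, 0.1, -176.3]
force: [0.2, 0.1, -3.2]
gripper_width: 23.7
```

```bash
python3 -m handwheel '[{"gripper":15,"travel":[-0.0025,0,0],"twist":0},{"gripper":15,"travel":[0,0,0.004],"twist":0},{"gripper":15,"travel":[0,0,0.004],"twist":0},{"gripper":15,"travel":[0,0,0],"twist":0}]' 8
python3 - <<'E'
from h import *
S=env.grab_frame("side");s=env.state();g=s["ee_pos"]-[0,0,172]
print([proj(S,g-[0,0,d]).round(0) for d in(0,126)],[(np.round(r["uv"],1),round(r["confidence"],2)) for r in env.pinpoint("side","punch")])
b=cv2.resize(S["frame"][160:310,240:350,::-1],None,fx=4,fy=4,interpolation=cv2.INTER_CUBIC)
cv2.imwrite("pics/c10.png",b)
E
```

```text
time_s: 24.95
ee_pos: [546.7, 320.7, 351.5]
ee_rot: [-179.9, -0.1, -176.3]
force: [-1.1, -0.3, -2.2]
gripper_width: 23.8
[array([277., 257.]), array([280., 290.])] [(array([276.7, 288.4]), 0.4)]
```

View pics/c10.png

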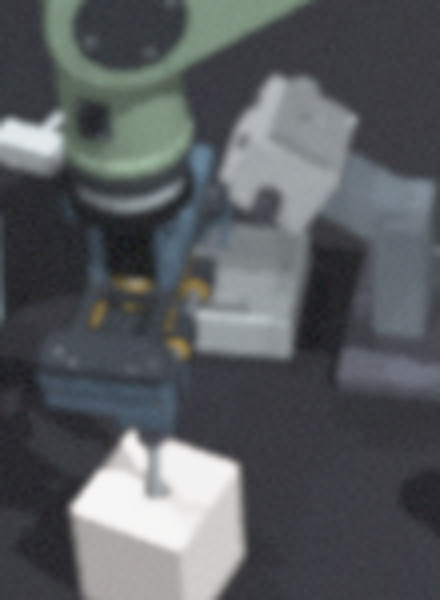

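The crop shows the punch nearly upright in the hole at crop (155,485). A thin line lies in the dish at (225,305), probably the pin. I'll lower the punch until it seats.

```bash
python3 -m handwheel '[{"gripper":15,"travel":[0,0,0.008],"twist":0},{"gripper":15,"travel":[0,0,0.008],"twist":0},{"gripper":15,"travel":[0,0,0.008],"twist":0},{"gripper":15,"travel":[0,0,0.006],"twist":0},{"gripper":15,"travel":[0,0,0],"twist":0}]' 8 
python3 -m handwheel '[{"gripper":15,"travel":[0,0,0.004],"twist":0},{"gripper":15,"travel":[0,0,0],"twist":0}]' 8 
python3 -m handwheel '[{"gripper":15,"travel":[0,0,0.004],"twist":0},{"gripper":15,"travel":[0,0,0],"twist":0}]' 8
python3 -m handwheel '[{"gripper":15,"travel":[0,0,0.003],"twist":0},{"gripper":15,"travel":[0,0,0],"twist":0}]' 8
```

```text
time_s: 25.47
ee_pos: [546.5, 320.6, 320.5]
ee_rot: [-179.9, -0.2, -176.3]
force: [0.7, -0.9, -3.0]
gripper_width: 23.7
time_s: 25.63
ee_pos: [546.9, 320.8, 318.1]
ee_rot: [-180.0, -0.0, -176.3]
force: [0.3, -0.2, -2.5]
gripper_width: 23.6
time_s: 25.8
ee_pos: [546.8, 320.8, 314.3]
ee_rot: [-180.0, -0.0, -176.3]
force: [0.7, -0.2, -3.6]
gripper_width: 23.8
time_s: 25.97
ee_pos: [546.8, 320.8, 311.4]
ee_rot: [-180.0, -0.0, -176.3]
force: [-0.3, -0.2, -2.9]
gripper_width: 23.8
```

Grasp height is 139.4, with no contact yet.

```bash
python3 -m handwheel '[{"gripper":15,"travel":[0,0,0.002],"twist":0},{"gripper":15,"travel":[0,0,0],"twist":0}]' 8 
python3 -m handwheel '[{"gripper":15,"travel":[0,0,0.002],"twist":0},{"gripper":15,"travel":[0,0,0],"twist":0}]' 8
python3 -m handwheel '[{"gripper":15,"travel":[0,0,0.002],"twist":0},{"gripper":15,"travel":[0,0,0],"twist":0}]' 8
```

```text
time_s: 26.13
ee_pos: [546.9, 320.8, 309.5]
ee_rot: [-180.0, -0.0, -176.3]
force: [0.6, 1.6, -3.7]
gripper_width: 23.7
time_s: 26.3
ee_pos: [546.8, 320.8, 307.4]
ee_rot: [-180.0, -0.0, -176.3]
force: [-0.4, -0.9, -1.3]
gripper_width: 23.7
time_s: 26.47
ee_pos: [547.1, 320.9, 306.4]
ee_rot: [180.0, 0.1, -176.3]
force: [-0.6, -0.3, 1.6]
gripper_width: 23.9
```

It seated at 134.7, as predicted (s = 126.5). Next: release and withdraw.

```bash
python3 -m handwheel '[{"gripper":35,"travel":[0,0,0],"twist":0},{"gripper":100,"travel":[0,0,0],"twist":0},{"gripper":100,"travel":[0,0,0],"twist":0},{"gripper":100,"travel":[0,0,0],"twist":0},{"gripper":100,"travel":[0,0,0],"twist":0}]' 8 
python3 -m handwheel '[{"gripper":100,"travel":[0,0,0],"twist":0},{"gripper":100,"travel":[0,0,0],"twist":0},{"gripper":100,"travel":[0,0,-0.01],"twist":0},{"gripper":100,"travel":[0,0,-0.03],"twist":0},{"gripper":100,"travel":[0,0,-0.04],"twist":0}]' >/dev/null
python3 -m handwheel '[{"gripper":100,"travel":[0,0,-0.04],"twist":0},{"gripper":100,"travel":[0.02,0.03,-0.025],"twist":0},{"gripper":100,"travel":[0.025,0.03,0],"twist":0},{"gripper":100,"travel":[0.025,0.03,0],"twist":0},{"gripper":100,"travel":[0.025,0.03,0],"twist":0}]' >/dev/null
python3 -m handwheel '[{"gripper":100,"travel":[0.03,0.03,0],"twist":0},{"gripper":100,"travel":[0.03,0.03,0],"twist":0},{"gripper":100,"travel":[0.03,0.03,0],"twist":0},{"gripper":100,"travel":[0.03,0.03,0],"twist":0},{"gripper":100,"travel":[0,0,0],"twist":0}]'
cat > chk.py <<'E'
from h import *
S=env.grab_frame("side");T=env.grab_frame("top");F={"side":S,"top":T}
for n in("pin","pin_mid","punch","dish"):
  for c in F: print(n,c,[(np.round(r["uv"],1).tolist(),round(r["confidence"],2),atz(F[c],r["uv"],8).round(0).tolist()) for r in env.pinpoint(c,n)][:3])
for c in F:
  for r in env.trace(c,"pin")[:2]:
    ys,xs=np.nonzero(r["pixels"]);print("trace pin",c,r["confidence"],[round(x,1) for x in r["uv"]],xs.min(),xs.max(),ys.min(),ys.max(),atz(F[c],r["uv"],10).round(1))
for p in((548,320,166),(548,320,90)): print("punch cap/top exp",proj(S,p).round(1),proj(T,p).round(1))
# image evidence: orange-free, dark pixels along the punch's expected column
g=T["frame"][178:196,210:235].mean(2).round(0).astype(int);print(g[::2,::2])
E
python3 chk.py
```

```text
time_s: 26.88
ee_pos: [546.9, 320.9, 305.8]
ee_rot: [180.0, 0.0, -176.3]
force: [0.1, 0.5, 0.2]
gripper_width: 54.4
time_s: 28.13
ee_pos: [314.7, 546.8, 450.2]
ee_rot: [179.8, -0.2, -175.9]
force: [0.9, 0.6, -0.5]
gripper_width: 91.2
pin side [([297.6, 235.8], 0.54, [577.0, 54.0, 8.0])]
pin top []
pin_mid side [([290.4, 235.0], 0.41, [600.0, 55.0, 8.0])]
pin_mid top []
punch side []
punch top [([231.6, 190.3], 0.59, [557.0, 315.0, 8.0]), ([261.6, 179.7], 0.57, [590.0, 219.0, 8.0])]
dish side [([437.5, 190.5], 0.92, [159.0, -286.0, 8.0]), ([293.2, 234.0], 0.62, [593.0, 49.0, 8.0]), ([393.8, 159.4], 0.5, [334.0, -450.0, 8.0])]
dish top [([462.9, 257.4], 0.86, [328.0, -414.0, 8.0]), ([429.8, 311.0], 0.75, [167.0, -301.0, 8.0]), ([315.7, 177.9], 0.57, [593.0, 43.0, 8.0])]
trace pin side 0.69 [252.1, 193.4] 238 271 171 202 [ 793.2 -121.    10. ]
trace pin side 0.49 [287.2, 232.5] 279 300 232 236 [612.6  48.4  10. ]
trace pin top 0.37 [148.3, 241.4] 131 164 228 251 [397.  577.3  10. ]
punch cap/top exp [277.2 260.4] [218.5 182.9]
punch cap/top exp [279.1 280.7] [224.4 188.1]
[[ 43 158 226 223 216 217 224 224 224 224 225 227 226]
 [ 54 227 226 183 179 150 195 226 224 223 223 223 224]
 [114 255 250 186 188 179 102 187 226 224 223 224 224]
 [157 252 249 167 183 159  82  78 187 225 224 224 224]
 [218 249 249 239 121  81  64  61  76 186 212 218 219]
 [255 248 247 249 255 114  58  59  84 249 249 242 222]
 [255 247 247 247 249 242 130 105 196 250 247 247 249]
 [255 247 247 247 246 247 251 252 250 247 246 246 248]
 [253 247 247 246 246 246 246 247 247 247 247 247 251]]
```

The checks agree:
- **Pin:** it lies flat in the dish, its middle near (600,55), against a dish centre of about (593,46).
- **Punch:** the cap shows at top pixel (218,183), and the upright position predicts (218.5,182.9).

I'll hand the job in.

```bash
python3 -c "
from workcell import env
print(env.job_done(), env.state()['time_s'])"
```

```text
the job is handed in; nothing more can be done
the job is handed in; nothing more can be done
```

The pin is out of the coupling and in the steel dish, the punch is back in its white rack, and the job is handed in at about 30 s of the 72 s allowed.

**What I did**
- **Dish:** I dragged it by its tab to under the lower end of the hole.
- **Punch:** the tool can't tilt, so I leaned the punch to about 30° in the jaws by pivoting it against the rack hole's edge.
- **Plate:** I found its hole about 9 mm towards the stand's +y. I worked it back into line with about 3 N sideways.
- **Pin:** I pushed it out with at most about 20 N along the hole. The resistance dropped after about 32 mm of travel.
- **Return:** I reversed the pivot, seated the punch, released it and moved clear.

**Last checks**
- **Pin:** in the side camera it lies in the dish, middle near (600, 55) mm, with the dish centre at about (593, 46) mm, where I put it.
- **Punch:** its cap is within a pixel of where an upright, seated punch should show in the top camera.

**What failed or disagreed**
- **Pin from above:** the top camera did not find the pin, probably because the block hides it. The pin result rests on moderate-confidence side detections (0.4–0.5), and a stronger false one (0.69) fell elsewhere.
- **Punch from the side:** the side camera did not report the punch at the end.
- **Final picture:** I had used all 12 picture views, so the end state was checked only by the networks and pixel values.
- **Punch grip:** the punch slid about 4.5 mm in the jaws while pivoting. The contact depths and the seating height agreed on that figure.
- **Other things:** I did not check separately that they stayed put. No unexpected contact forces showed at any point.

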